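# Set out the dilution station around the sample rack

## Robot

A 6-joint arm with a two-finger parallel gripper is mounted at the origin on the work surface. World frame = base frame: x ahead of the robot, y to its left, z up, the work surface at z = 0. Lengths are in m, angles in rad, forces in N, time in s.
With the tool pointing down it reaches from about 0.325 to 0.85 m from the base axis. Payload 15.5 kg.
Tool frame: the origin (TCP) lies at the very end of the fingers, on their centre line; the grasp point (between the pads) lies 19 mm behind it; z points along the fingers, y is the line along which they close (so a half turn about z gives the same grasp; the last joint's range is limited). The gripper opens to 91 mm and grips with 3 to 60 N. Pads are 32 mm wide; open, the fingers measure 118 mm over their backs; the gripper's body (76 mm by 178 mm) begins 60 mm behind the grasp point.
Start: joints at [-1.306, 0.494, 1.345, -0, 1.302, -0.096], TCP at [0.221, -0.585, 0.214] pointing down, gripper open.
Joint ranges: [-2.91, 2.91], [-0.82, 2.16], [0.22, 2.67], [-1.22, 4.37], [0.12, 2.79], [-3.08, 3.08]. Speed limits (rad/s): [1.89, 1.89, 2.57, 3.01, 3.01, 3.01].

## Interface

Orientations are given as a rotation vector (axis times angle).
In Python, from station import manip gives the robot as it stands. The module is installed in compiled form; this text tells all that it offers.
- The arm moves only by the tool arm_command, never from a script. Its argument "steps" is a list of rows, each a list of 3 entries, a list of its own where there are three numbers: the shift along the tool's x, y, z normalised to -1 to 1, where 1 is 0.6 m, then the turn, a rotation vector about the tool's x, y, z normalised to -1 to 1, where 1 is 0.5 rad, then the opening, from 0 (shut) to 1 (fully open). In form: [[[dx, dy, dz], [rx, ry, rz], gripper], ...]. A call has 1 to 8 rows; each row is the pose to reach, as a shift and turn from the pose commanded when the call began, along the tool's axes at that moment; what a row does not reach only later rows make up. A row lasts 1/10 s, in which the tool goes at most 50 mm and 8.59 degrees, less where a joint would pass 70% of its speed; a pose out of reach is approached as far as the arm can. A call with a number of a shift or a turn outside -1 to 1 is refused whole. A call with a gripper value outside its range is refused whole. The fingers move at their own pace and stop on an object; "grip_force" is the grip in N (left out, the last holds). Time passes only in rows, so rows that repeat a pose let the fingers close. It gives the time, the measured TCP pose, the force, the opening and the grip force at its end, in the units of the state.
- manip.observe(): the state, without advancing time (a new reading comes with each control period).
- manip.grab_frame(name): name is "scene" or "top"; returns the picture (420x560x3 uint8, red, green, blue); there is no depth.
- manip.camera_info(name): a dict with "fx", "fy", "cx", "cy" (pixels), "rvec" (rotation vector, rad) and "tvec" (3), from world to camera coordinates, as OpenCV has them. Camera axes: x right, y down, z forward; pixel columns grow to the right and rows downward; lengths in m; the calibration is good to about 2 mm. A picture is of the moment at which its call begins. camera_info takes no time and is no camera call.
- manip.close_job(): hands the job in; it is judged then, once.
The state is a dict: "time": time; "joints": joint angles; "dq": joint speeds; "effort": joint torques, N m; "position": TCP position; "tool_rot": TCP orientation; "wrist_force": force on the tool from outside, world axes, zero at the start; "wrist_torque": the same for the moment, N m; "finger_gap": finger opening in m; "gripper_force": force on a finger pad.
Only numpy, scipy, OpenCV 4.12 (cv2) and the standard library are available. Lean on these libraries where they do the work, as an engineer would, in place of code of your own. Each camera call takes 0.05 s, during which the arm holds its last target. There are 200 camera calls.

## Task

Set this bench up for diluting the blood samples: stand the amber bottle on the middle of the stirrer's round plate; put the empty white tube rack two fingers' width (about 30 mm) in front of the sample rack, on the robot's side, parallel with it and centred on it; and put the tip box close off the end of the white rack that is away from the stirrer, squared up and in line with the white rack with a finger's width or two (about 25 mm) between them. Stand the waste beaker in the gap between the sample rack and the stirrer, in line with the sample rack and clear of both. Leave everything upright, and do not shift the sample rack or disturb the mouse, the timer and the label roll.

Things in the scene. Friction and masses are not known exactly. Their poses are not given: they have to be found in the camera images.
- sample_rack: Clear acrylic rack full of 18 purple-capped blood tubes in 3 rows of 6, loose, 0.65 kg, stays where it is. 66 mm deep (its x), 130 mm long (its y), frame 66 mm tall, caps up to 95 mm above the bench. Origin at the centre of its underside; z up, its rows run along y, its x points away from the robot (turned by up to 0.2 rad), so its front is its -x side. It stands either left or right of the stirrer.
- stirrer_plate (a point): Centre of the top of the round white plate (114 mm diameter, 53 mm above the bench) of the magnetic stirrer, a low white box, fixed to the bench, 160 mm deep (x) and 120 mm wide (y), its control knob on the front. z up, x points away from the robot (turned by up to 0.2 rad). The plate's centre lies 12 mm behind the middle of the box (towards its +x).
- dilution_rack_mid (a point): Centre (30 mm above the underside) of the empty white tube rack: a plastic block 50 mm wide (x), 110 mm long (y), 60 mm tall, ten dark holes on top in 2 rows of 5 along y; about 0.16 kg. Point symmetric: y or -y may lead.
- tip_box_mid (a point): Centre (30 mm above the underside) of the open pipette-tip box: grey box 60 mm wide (x), 78 mm long (y), 60 mm tall, with 48 small pale tips in its white top (6 by 8); the sides are plain up to 52 mm; about 0.12 kg.
- bottle_mid (a point): Centre (45 mm above the underside) of the closed round amber bottle with black cap and paper label: 60 mm diameter, 90 mm tall, straight-sided from 5 to 50 mm above the underside, then a shoulder and cap; z up along its axis; about 0.30 kg.
- beaker_mid (a point): Centre (40 mm above the underside) of the empty waste beaker: open straight-sided pale blue-grey plastic beaker, 60 mm outside diameter, 80 mm tall, wall 3 mm; z up along its axis; about 0.07 kg.
- mouse: Bystander: black computer mouse, 104 x 60 x 34 mm, long side along its x; origin at the centre of its underside.
- timer: Bystander: flat white bench timer, 66 x 72 x 20 mm; origin at the centre of its underside.
- label_roll: Bystander: roll of white labels lying flat, 84 mm diameter, 36 mm tall, with a 38 mm hole through it; origin at the centre of its underside.
Things that resemble listed ones, but are neither listed nor needed, are in the scene too. Leave any yellow look-alike of the part that bears dilution_rack_mid alone.

How it is judged:
At the end, for the whole second after the job is handed in: Bottle on plate within 20 mm of centre; white rack 10-57 mm in front of sample rack, centred to 18 mm, parallel to 0.17 rad; tip box off its far end, 88-148 mm between centres, in line to 22 mm, square to 0.2 rad; beaker in the gap, 98-170 mm from rack centre, in line to 30 mm; all upright, still (horizontal distance between bottle_mid and stirrer_plate below 0.02 m and z of bottle_mid in the frame of stirrer_plate between 0.038 and 0.052 m and x of dilution_rack_mid in the frame of sample_rack between -0.115 and -0.068 m and y of dilution_rack_mid in the frame of sample_rack between -0.018 and 0.018 m and angle between the y axis of dilution_rack_mid and the y axis of sample_rack, either way round below 0.17 rad and x of tip_box_mid in the frame of dilution_rack_mid between -0.022 and 0.022 m and horizontal distance between tip_box_mid and dilution_rack_mid between 0.088 and 0.148 m and (angle between the y axis of tip_box_mid and the y axis of dilution_rack_mid, either way round below 0.2 rad or angle between the x axis of tip_box_mid and the y axis of dilution_rack_mid, either way round below 0.2 rad) and x of beaker_mid in the frame of sample_rack between -0.03 and 0.03 m and ((y of stirrer_plate in the frame of sample_rack between 0 and 1 m and y of beaker_mid in the frame of sample_rack between 0.098 and 0.17 m and y of tip_box_mid in the frame of sample_rack between -0.3 and -0.06 m and y of beaker_mid in the frame of stirrer_plate below -0.092 m) or (y of stirrer_plate in the frame of sample_rack between -1 and -0 m and y of beaker_mid in the frame of sample_rack between -0.17 and -0.098 m and y of tip_box_mid in the frame of sample_rack between 0.06 and 0.3 m and y of beaker_mid in the frame of stirrer_plate above 0.092 m)) and height (world z) of dilution_rack_mid between 0.024 and 0.036 m and height (world z) of tip_box_mid between 0.024 and 0.036 m and height (world z) of beaker_mid between 0.034 and 0.046 m and angle between each of dilution_rack_mid, tip_box_mid, bottle_mid, beaker_mid's own z axis and vertical below 0.1 rad and distance of sample_rack from where it was at the start of the episode below 0.015 m and linear speed of each of dilution_rack, tip_box, bottle, beaker below 0.02 m/s); the robot touches nothing.
It fails at once if the sample rack is shifted by more than 15 mm or tipped (distance of sample_rack from where it was at the start of the episode above 0.015 m or angle between sample_rack's own z axis and vertical above 0.2 rad).
It fails at once if the mouse, timer or label roll is shifted by more than 20 mm (distance of any of mouse, timer, label_roll from where it was at the start of the episode above 0.02 m).
It fails at once if the bottle, the beaker, the white rack or the tip box is tipped over (angle between any of bottle_mid, beaker_mid, dilution_rack_mid, tip_box_mid's own z axis and vertical above 0.6 rad).
It also fails if it takes over 102 s, if anything falls off the work surface, if the arm or the gripper's body presses on something with over 40 N, if the wrist force passes 120 N, or if a joint passes its speed limit or range.

## Working session

There is one attempt and no reset: what is moved stays moved. The work goes in short steps, Python scripts to look and compute and a tool call to move; the robot and the scene stay as the last step left them, time stands still between calls to the robot, and variables do not carry over. Pictures are saved under pics/ and viewed, at most 14 in all, crops included, and the job is handed in when it is done.

Besides the shell and the picture viewer there is one more tool, called after "Call:" as name([rows], argument=value, ...), one row to a line, values as JSON. arm_command: Moves the arm, as the interface text tells. Its arguments: {"type":"object","properties":{"steps":{"type":"array","items":{"type":"array"}},"grip_force":{"type":"number"}},"required":["steps"]}

```bash
mkdir -p pics; python3 - <<'E'
from station import manip
import cv2
for n in("scene","top"):
    f=manip.grab_frame(n); cv2.imwrite(f"pics/{n}0.png",f[:,:,::-1]); print(n,manip.camera_info(n))
print(manip.observe())
E
```

```text
scene {'fx': 479.386938513319, 'fy': 479.386938513319, 'cx': 277.37686257299043, 'cy': 214.6155830330468, 'rvec': array([ 2.19373748,  1.21084287, -0.44659814]), 'tvec': array([-0.31301292, -0.34676232,  1.64415056])}
top {'fx': 460.7048375009345, 'fy': 460.7048375009345, 'cx': 276.5118197035436, 'cy': 211.35984139138068, 'rvec': array([ 2.19717075, -2.1714287 ,  0.05551028]), 'tvec': array([0.00286753, 0.60263054, 1.28082448])}
{'time': 0.1, 'joints': array([-1.30549827e+00,  4.94119445e-01,  1.34603442e+00, -6.42386030e-06,
        1.30248943e+00, -9.54820716e-02]), 'dq': array([-4.56595391e-05, -1.82495003e-03, -2.33839220e-03, -4.74252852e-04,
        7.85948600e-04,  1.09740000e-03]), 'effort': array([ 3.61970742e-03, -8.80237699e+01, -3.82542264e+01,  7.07507925e-02,
        4.81908058e-02, -2.22668535e-05]), 'position': array([ 0.22055479, -0.58444904,  0.21341066]), 'tool_rot': array([-3.08958666e+00, -5.63458479e-01,  1.49601857e-04]), 'wrist_force': array([ 0.06839462,  0.35548214, -1.92403116]), 'wrist_torque': array([ 0.02348501, -0.08231892, -0.02829435]), 'gripper_force': 0.0, 'finger_gap': 0.09120000176598153}
```

View pics/top0.png

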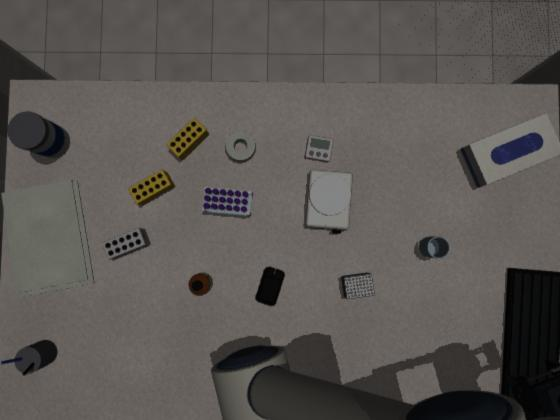

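View pics/scene0.png

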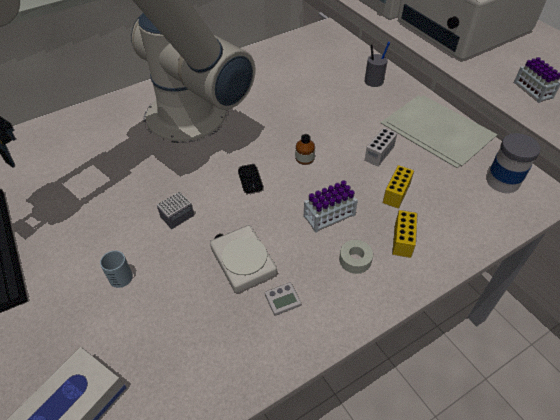

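The top view shows the sample rack at (228,201), the stirrer at (330,197), the bottle at (200,284) and the tip box at (359,286). It also shows the mouse (270,286), timer (319,148) and label roll (240,147).

Candidates in the top view:
- **White rack:** (125,243) is white. (151,187) and (187,138) are yellow, so I reject them.
- **Beaker:** (433,247) is pale blue. The pen holder at (28,360) is rejected.
- **Bottle:** (200,284) is amber. The jar at (38,135) is rejected.
- **Tip box:** only (359,286).

```bash
python3 - <<'E'
import cv2,numpy as np
a=cv2.imread("pics/top0.png")[110:320,90:460]
a=cv2.convertScaleAbs(a,alpha=1.5)
cv2.imwrite("pics/crop0.png",cv2.resize(a,None,fx=2.1,fy=2.1,interpolation=cv2.INTER_CUBIC))
E
cat > h.py <<'E'
import cv2,numpy as np
from scipy.spatial.transform import Rotation as R
from station import manip
def ray(n,px,z):
    c=manip.camera_info(n);Rm=cv2.Rodrigues(c["rvec"])[0];C=-Rm.T@c["tvec"]
    px=np.atleast_2d(px).astype(float)
    d=np.c_[(px[:,0]-c["cx"])/c["fx"],(px[:,1]-c["cy"])/c["fy"],np.ones(len(px))]@Rm
    return (C+d*((z-C[2])/d[:,2])[:,None])[:,:2]
def blob(m,box):
    x0,y0,x1,y1=box;q=np.zeros_like(m);q[y0:y1,x0:x1]=m[y0:y1,x0:x1]
    cs,_=cv2.findContours(q,cv2.RETR_EXTERNAL,cv2.CHAIN_APPROX_NONE)
    return max(cs,key=cv2.contourArea)[:,0]
def rect(n,c,z):
    "centre, sizes, yaw of long side, of contour c cast to height z (mm, rad)"
    w=(ray(n,c,z)*1000).astype(np.float32);(cx,cy),(a,b),_=r=cv2.minAreaRect(w)
    p=cv2.boxPoints(r);e=max(p[1]-p[0],p[2]-p[1],key=np.linalg.norm)
    return np.round([cx,cy,max(a,b),min(a,b),np.arctan2(e[1],e[0])],3)
def go(x,y,z,yaw=None):
    """normalised tool shift and turn to reach x,y,z with tool y at angle yaw (mod pi)"""
    s=manip.observe();T=R.from_rotvec(s["tool_rot"]);M=T.as_matrix()
    d=M.T@(np.array([x,y,z])-s["position"])
    yw=np.arctan2(M[1,1],M[0,1]);out=[np.round(d/.6,3)]
    if yaw is not None:
        e=(yaw-yw+np.pi/2)%np.pi-np.pi/2
        out+=["rz",round(-e/.5,3),"alt",round(-(e-np.sign(e)*np.pi)/.5,3)]
    print("yaw",round(yw,3),"tilt",round(np.degrees(np.arccos(-M[2,2])),2),"j6",round(s["joints"][5],2),*out)
E
```

```text
(no output)
```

View pics/crop0.png

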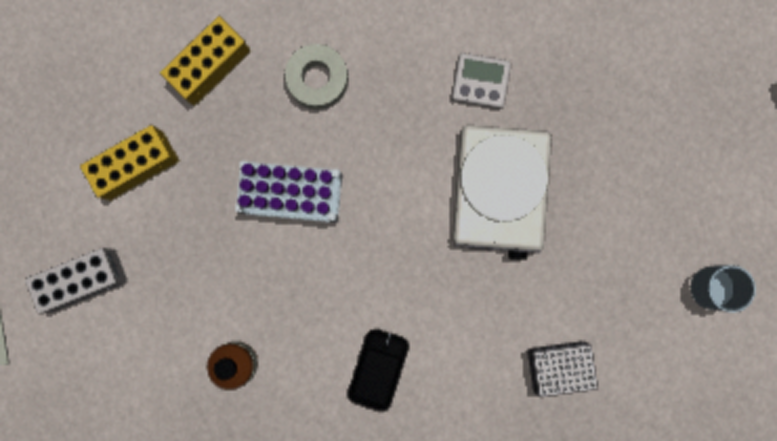

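The crop confirms the choices: white rack with 10 dark holes at crop (73,280), tip box with pale tips at (565,370), bottle cap at (226,368), beaker rim at about (725,288).

```bash
cat > meas.py <<'E'
from h import *
a=cv2.imread("pics/top0.png");b=cv2.imread("pics/scene0.png")
H=cv2.cvtColor(a,cv2.COLOR_BGR2HSV);h,s,v=cv2.split(H)
V=lambda x:x.astype(np.uint8)*255
def comps(m,box,lo,hi):
    x0,y0,x1,y1=box;n,_,st,ce=cv2.connectedComponentsWithStats(m[y0:y1,x0:x1].copy())
    return np.array([ce[i]+(x0,y0) for i in range(1,n) if lo<=st[i,4]<=hi])
def line(p,z):
    w=ray("top",p,z);c=w.mean(0);u=np.linalg.svd(w-c)[2][0];print(len(w),np.round(c,4),"yaw long",round(np.arctan2(u[1],u[0]),3))
caps=comps(V((h>120)&(h<160)&(s>90)),(195,175,260,225),8,60);line(caps,.095)
print("white rack");holes=comps(V(v<60),(100,225,150,262),3,30);line(holes,.06)
print(np.round(holes).tolist())
tb=blob(V(v>115),(340,268,380,302));print("tip",rect("top",tb,.06))
w=blob(V((v>105)),(300,165,360,235));print("stir box?",rect("top",w,.05))
g=cv2.medianBlur(v,3)[165:235,300:360]
c=cv2.HoughCircles(cv2.resize(g,None,fx=4,fy=4,interpolation=cv2.INTER_CUBIC),cv2.HOUGH_GRADIENT,1,100,param1=60,param2=15,minRadius=70,maxRadius=100)
if c is not None:
    p=c[0,0]/4+np.array([300,165,0]);print("plate",p,ray("top",p[:2],.053))
am=blob(V((h<18)&(s>120)&(v<140)),(180,265,220,302));print("amber",cv2.minEnclosingCircle(am));
bc=comps(V(v<28),(185,270,215,298),10,200);print("cap",bc,ray("top",bc.mean(0),.09))
print(np.percentile(v[225:270,410:460],[1,10,50,90]))
mo=blob(V(v<40),(250,260,290,310));print("mouse",rect("top",mo,.03))
E
python3 meas.py; python3 - <<'E'
import cv2,numpy as np
a=cv2.imread("pics/top0.png");b=cv2.imread("pics/scene0.png")
p=lambda i:cv2.resize(cv2.convertScaleAbs(i,alpha=1.6),(396,396),interpolation=cv2.INTER_CUBIC)
cv2.imwrite("pics/beak.png",np.hstack([p(a[220:275,405:460]),p(b[240:295,90:145])]))
E
```

```text
18 [0.628  0.1456] yaw long -1.652
white rack
10 [0.508  0.4284] yaw long -1.176
[[135.0, 234.0], [128.0, 237.0], [121.0, 240.0], [114.0, 242.0], [138.0, 241.0], [131.0, 244.0], [108.0, 245.0], [124.0, 247.0], [117.0, 250.0], [110.0, 252.0]]
tip [ 404.396 -188.633    5.391    2.679   -1.558]
stir box? [ 6.46941e+02 -1.36177e+02  1.71064e+02  1.12611e+02 -7.30000e-02]
plate [330.875      194.375       21.07500076] [[ 0.64891862 -0.13931886]]
amber ((199.2820587158203, 283.9615478515625), 10.561470985412598)
cap [[196.90425532 285.25531915]] [[0.39993153 0.21728541]]
[ 30.  32. 107. 111.]
mouse [ 3.95745e+02  2.61490e+01  1.00916e+02  5.82640e+01 -2.96000e-01]
```

View pics/beak.png

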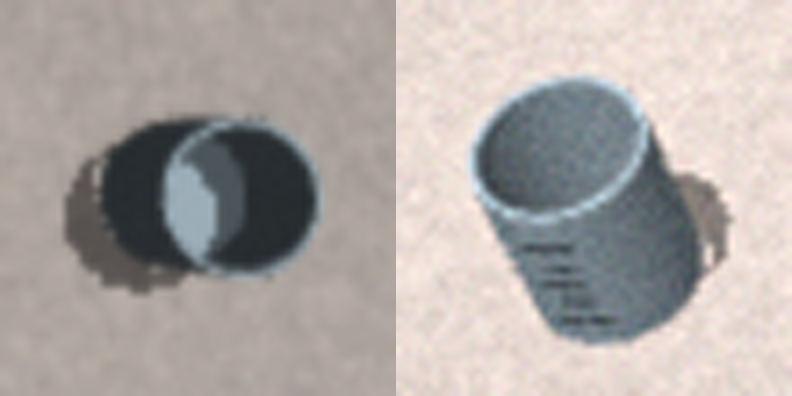

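Beaker rim centre: top (438.5,247.5), scene (112.9,260.4).

```bash
python3 - <<'E'
from h import *
print("beaker",ray("top",[438.5,247.5],.08),ray("scene",[112.9,260.4],.08))
c=np.array([[534,349],[590,342],[598,388],[541,396]])/2.1+(90,110)-.25
w=ray("top",c,.06);print("tip",w.mean(0));d=np.diff(np.r_[w,w[:1]],axis=0);print(np.c_[np.linalg.norm(d,axis=1),np.arctan2(d[:,1],d[:,0])])
p=np.array([.628,.1456]);t=-1.652+np.pi/2  # rack x axis yaw
ex=np.array([np.cos(t),np.sin(t)]);ey=np.array([-ex[1],ex[0]])
print("rack x yaw",t);wr=p-.09*ex
print("white",wr,"tip",wr+.121*ey,"beaker",p-.132*ey)
s=np.array([.649,-.139]);print("stirrer in rack",(s-p)@ex,(s-p)@ey)
go(.52,-.35,.2,0)
E
```

```text
beaker [[ 0.50721583 -0.42351676]] [[ 0.51360485 -0.4219015 ]]
tip [ 0.40253787 -0.21597308]
[[ 0.0726053  -1.43426012]
 [ 0.05941036 -2.96889141]
 [ 0.07383592  1.7224103 ]
 [ 0.06049184  0.15184263]]
rack x yaw -0.08120367320510335
white [0.53829657 0.1529003 ] tip [0.54811142 0.27350158] beaker [0.61729289 0.01403497]
stirrer in rack 0.04401597576882116 -0.28195878045756717
yaw -1.21 tilt 0.06 j6 -0.1 [ 0.605 -0.189  0.023] rz -2.42 alt 3.863
```

```bash
python3 -c "
from h import *
go(.51,-.4225,.2,-.71)"
```

```text
yaw -1.21 tilt 0.06 j6 -0.1 [ 0.547 -0.082  0.022] rz -1.0 alt 5.283
```

Call:
arm_command([
  [[0.547,-0.082,0.022],[0,0,-1],1],
  [[0.547,-0.082,0.022],[0,0,-1],1],
  [[0.547,-0.082,0.022],[0,0,-1],1],
  [[0.547,-0.082,0.022],[0,0,-1],1],
  [[0.547,-0.082,0.022],[0,0,-1],1],
  [[0.547,-0.082,0.022],[0,0,-1],1],
  [[0.547,-0.082,0.022],[0,0,-1],1],
  [[0.547,-0.082,0.022],[0,0,-1],1],
], grip_force=15)

```text
time: 0.9
position: [0.5136, -0.42, 0.1999]
tool_rot: [-2.852, -1.316, -0.001]
wrist_force: [-0.5, -0.1, 0.7]
finger_gap: 0.0915
gripper_force: 0.0
```

```bash
python3 -c "
from h import *
go(.51,-.4225,.04,-.4)"
```

```text
yaw -0.706 tilt 0.06 j6 -0.07 [-0.007 -0.002  0.267] rz -0.612 alt 5.671
```

Call:
arm_command([
  [[0,0,0.09],[0,0,0],1],
  [[0,0,0.18],[0,0,0],1],
  [[0,0,0.267],[0,0,0],1],
  [[0,0,0.267],[0,0,0],1],
  [[0,0,0.267],[0,0,0],1],
])

```text
time: 1.4
position: [0.5094, -0.4225, 0.0395]
tool_rot: [-2.853, -1.309, 0.002]
wrist_force: [0.3, -0.1, 1.3]
finger_gap: 0.0914
gripper_force: 0.0
```

Call:
arm_command([
  [[0,0,0],[0,0,0],0],
  [[0,0,0],[0,0,0],0],
  [[0,0,0],[0,0,0],0],
  [[0,0,0],[0,0,0],0],
  [[0,0,0],[0,0,0],0],
  [[0,0,0],[0,0,0],0],
  [[0,0,0],[0,0,0],0],
])

```text
time: 2.1
position: [0.5107, -0.4232, 0.0416]
tool_rot: [2.854, 1.31, 0.001]
wrist_force: [-2.4, 0.8, 10.9]
finger_gap: 0.0598
gripper_force: 15.0
```

```bash
python3 -c "
from h import *
go(.617,.014,.17,-.08)"
```

```text
yaw -0.71 tilt 0.08 j6 -0.07 [ 0.668 -0.34  -0.214] rz -1.26 alt 5.023
```

Call:
arm_command([
  [[0,0,-0.08],[0,0,0],0],
  [[0,0,-0.16],[0,0,0],0],
  [[0.06,-0.03,-0.214],[0,0,-0.2],0],
  [[0.13,-0.066,-0.214],[0,0,-0.4],0],
  [[0.2,-0.1,-0.214],[0,0,-0.6],0],
  [[0.27,-0.137,-0.214],[0,0,-0.8],0],
  [[0.34,-0.173,-0.214],[0,0,-1],0],
  [[0.4,-0.204,-0.214],[0,0,-1],0],
])

```text
time: 2.9
position: [0.5741, -0.1588, 0.1693]
tool_rot: [2.437, 1.982, 0.0]
wrist_force: [-0.0, -0.3, -0.4]
finger_gap: 0.0597
gripper_force: 15.0
```

```bash
python3 -c "
from h import *
go(.617,.014,.17,-.08)"
```

```text
yaw -0.206 tilt 0.02 j6 -0.16 [ 0.296  0.011 -0.001] rz -0.251 alt 6.032
```

Call:
arm_command([
  [[0.08,0.003,0],[0,0,-0.25],0],
  [[0.16,0.006,0],[0,0,-0.25],0],
  [[0.24,0.009,0],[0,0,-0.25],0],
  [[0.296,0.011,0],[0,0,-0.25],0],
  [[0.296,0.011,0],[0,0,-0.25],0],
  [[0.296,0.011,0.08],[0,0,-0.25],0],
  [[0.296,0.011,0.15],[0,0,-0.25],0],
  [[0.296,0.011,0.2],[0,0,-0.25],0],
])

```text
time: 3.7
position: [0.6164, 0.0109, 0.0468]
tool_rot: [-2.313, -2.124, 0.002]
wrist_force: [0.6, 0.2, -0.6]
finger_gap: 0.0598
gripper_force: 15.0
```

```bash
python3 -c "
from h import *
go(.617,.014,.041,-.08)"
```

```text
yaw -0.085 tilt 0.09 j6 0.01 [0.005 0.001 0.01 ] rz -0.01 alt 6.273
```

Call:
arm_command([
  [[0.004,0,0.008],[0,0,0],0],
  [[0.004,0,0.008],[0,0,0],0],
  [[0.004,0,0.008],[0,0,0],1],
  [[0.004,0,0.008],[0,0,0],1],
  [[0.004,0,0.008],[0,0,0],1],
  [[0.004,0,0.008],[0,0,0],1],
  [[0.004,0,0.008],[0,0,0],1],
])

```text
time: 4.4
position: [0.6178, 0.0136, 0.0445]
tool_rot: [2.314, 2.125, 0.001]
wrist_force: [-0.3, 0.1, -0.1]
finger_gap: 0.091
gripper_force: 0.0
```

```bash
python3 -c "
from h import *
go(.4,.217,.19,.3)"
```

```text
yaw -0.085 tilt 0.03 j6 0.01 [ 0.307 -0.39  -0.243] rz -0.77 alt 5.513
```

Call:
arm_command([
  [[0,0,-0.08],[0,0,0],1],
  [[0,0,-0.16],[0,0,0],1],
  [[0.01,-0.013,-0.243],[0,0,0],1],
  [[0.06,-0.077,-0.243],[0,0,-0.25],1],
  [[0.11,-0.14,-0.243],[0,0,-0.5],1],
  [[0.16,-0.2,-0.243],[0,0,-0.75],1],
  [[0.21,-0.264,-0.243],[0,0,-0.77],1],
  [[0.26,-0.33,-0.243],[0,0,-0.77],1],
])

```text
time: 5.2
position: [0.4322, 0.1868, 0.1901]
tool_rot: [1.864, 2.528, 0.001]
wrist_force: [1.3, 1.3, 0.1]
finger_gap: 0.091
gripper_force: 0.0
```

```bash
python3 - <<'E'
from h import *
f=manip.grab_frame("top");cv2.imwrite("pics/t1.png",cv2.resize(cv2.convertScaleAbs(f[120:330,90:370,::-1],alpha=1.5),None,fx=2.5,fy=2.5))
go(.4,.217,.19,.3)
E
```

```text
yaw 0.301 tilt 0.22 j6 -0.01 [ 0.056 -0.028 -0.   ] rz 0.003 alt -6.28
```

View pics/t1.png

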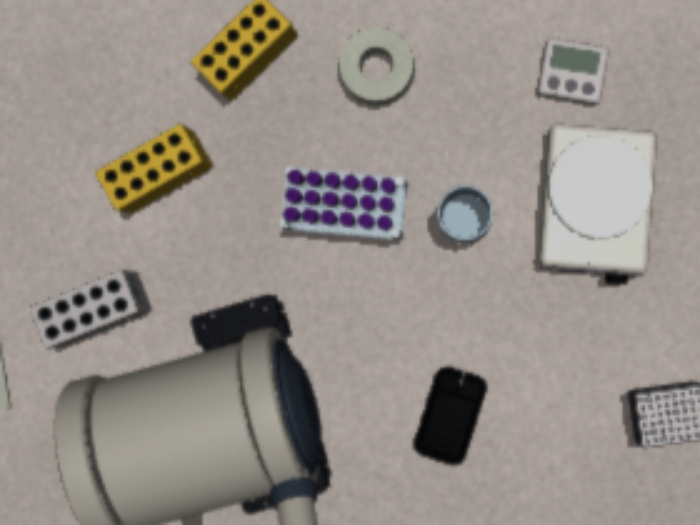

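The beaker stands upright in the gap at crop (463,214). Next is the bottle.

Call:
arm_command([
  [[0.056,-0.028,0],[0,0,0],1],
  [[0.056,-0.028,0],[0,0,0],1],
  [[0.056,-0.028,0.08],[0,0,0],1],
  [[0.056,-0.028,0.16],[0,0,0],1],
  [[0.056,-0.028,0.24],[0,0,0],1],
  [[0.056,-0.028,0.28],[0,0,0],1],
  [[0.056,-0.028,0.28],[0,0,0],1],
  [[0.056,-0.028,0.28],[0,0,0],1],
])

```text
time: 6.05
position: [0.408, 0.2129, 0.0224]
tool_rot: [-1.865, -2.528, 0.001]
wrist_force: [0.3, -0.2, 0.5]
finger_gap: 0.0914
gripper_force: 0.0
```

Call:
arm_command([
  [[0,0,0],[0,0,0],0],
  [[0,0,0],[0,0,0],0],
  [[0,0,0],[0,0,0],0],
  [[0,0,0],[0,0,0],0],
  [[0,0,0],[0,0,0],0],
  [[0,0,0],[0,0,0],0],
  [[0,0,0],[0,0,0],0],
], grip_force=30)

```text
time: 6.75
position: [0.4066, 0.2127, 0.0224]
tool_rot: [-1.864, -2.528, 0.002]
wrist_force: [-5.3, -2.1, 10.5]
finger_gap: 0.0596
gripper_force: 30.0
```

```bash
python3 -c "
from h import *
go(.649,-.139,.20,-.2)"
```

```text
yaw 0.3 tilt 0.08 j6 0.05 [-0.679  0.212 -0.296] rz 1.001 alt -5.283
```

Call:
arm_command([
  [[0,0,-0.08],[0,0,0],0],
  [[0,0,-0.16],[0,0,0],0],
  [[0,0,-0.24],[0,0,0],0],
  [[-0.055,0.017,-0.296],[0,0,0.2],0],
  [[-0.13,0.041,-0.296],[0,0,0.4],0],
  [[-0.21,0.065,-0.296],[0,0,0.6],0],
  [[-0.29,0.09,-0.296],[0,0,0.8],0],
  [[-0.37,0.115,-0.296],[0,0,1],0],
])

```text
time: 7.55
position: [0.5393, 0.02, 0.2]
tool_rot: [2.436, 1.983, 0.001]
wrist_force: [0.4, 0.9, -4.0]
finger_gap: 0.0592
gripper_force: 30.0
```

```bash
python3 -c "
from h import *
go(.649,-.139,.1,-.2)"
```

```text
yaw -0.204 tilt 0.02 j6 0.13 [-0.222  0.233  0.167] rz -0.008 alt 6.275
```

Call:
arm_command([
  [[-0.055,0.058,0],[0,0,0],0],
  [[-0.11,0.115,0],[0,0,0],0],
  [[-0.165,0.173,0],[0,0,0],0],
  [[-0.222,0.233,0],[0,0,0],0],
  [[-0.222,0.233,0.05],[0,0,0],0],
  [[-0.222,0.233,0.1],[0,0,0],0],
  [[-0.222,0.233,0.15],[0,0,0],0],
  [[-0.222,0.233,0.167],[0,0,0],0],
])

```text
time: 8.35
position: [0.6474, -0.136, 0.0964]
tool_rot: [-2.429, -1.986, 0.004]
wrist_force: [-0.8, 0.0, -4.3]
finger_gap: 0.0596
gripper_force: 30.0
```

```bash
python3 - <<'E'
from h import *
f=manip.grab_frame("scene");cv2.imwrite("pics/s1.png",cv2.resize(cv2.convertScaleAbs(f[160:330,150:350,::-1],alpha=1.5),None,fx=3,fy=3))
go(.649,-.139,.077,-.2)
E
```

```text
yaw -0.2 tilt 0.27 j6 -0.1 [-0.005  0.004  0.032] rz -0.0 alt 6.283
```

View pics/s1.png

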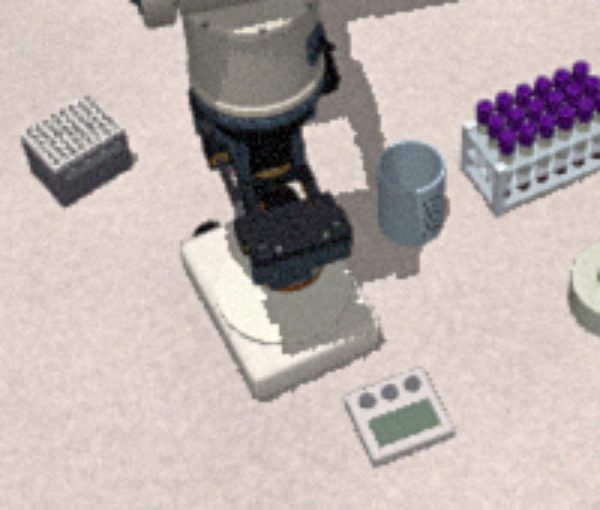

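The bottle hangs over the plate and the beaker stands clear of it. I'll lower it gently.

Call:
arm_command([
  [[-0.004,0.004,0.015],[0,0,0],0],
  [[-0.004,0.004,0.025],[0,0,0],0],
  [[-0.004,0.004,0.032],[0,0,0],0],
  [[-0.004,0.004,0.035],[0,0,0],0],
  [[-0.004,0.004,0.035],[0,0,0],0],
])

```text
time: 8.9
position: [0.6513, -0.1392, 0.0785]
tool_rot: [2.432, 1.989, 0.0]
wrist_force: [0.1, -0.3, -2.9]
finger_gap: 0.0589
gripper_force: 30.0
```

Call:
arm_command([
  [[0,0,0.003],[0,0,0],0],
  [[0,0,0.005],[0,0,0],0],
  [[0,0,0.005],[0,0,0],0],
])

```text
time: 9.2
position: [0.6513, -0.1393, 0.0755]
tool_rot: [2.432, 1.988, 0.0]
wrist_force: [0.5, -0.2, -2.7]
finger_gap: 0.059
gripper_force: 30.0
```

Call:
arm_command([
  [[0,0,0.003],[0,0,0],0],
  [[0,0,0.003],[0,0,0],0],
])

```text
time: 9.4
position: [0.6514, -0.1393, 0.0753]
tool_rot: [2.431, 1.988, 0.001]
wrist_force: [-7.3, 2.0, 22.5]
finger_gap: 0.0588
gripper_force: 30.0
```

Contact. I'll release, then lift away.

Call:
arm_command([
  [[0,0,-0.001],[0,0,0],0.9],
  [[0,0,-0.001],[0,0,0],1],
  [[0,0,-0.001],[0,0,0],1],
  [[0,0,-0.001],[0,0,0],1],
  [[0,0,-0.001],[0,0,0],1],
  [[0,0,-0.06],[0,0,0],1],
  [[0,0,-0.14],[0,0,0],1],
  [[0,0,-0.2],[0,0,0],1],
])

```text
time: 10.2
position: [0.6515, -0.1393, 0.1959]
tool_rot: [2.431, 1.988, 0.001]
wrist_force: [0.0, -0.7, 0.2]
finger_gap: 0.0914
gripper_force: 0.0
```

```bash
python3 -c "
from h import *
go(.4025,-.216,.19,.155)"
```

```text
yaw -0.2 tilt 0.07 j6 -0.1 [-0.208 -0.381  0.009] rz -0.71 alt 5.573
```

Call:
arm_command([
  [[-0.035,-0.064,0],[0,0,-0.2],1],
  [[-0.075,-0.137,0],[0,0,-0.4],1],
  [[-0.115,-0.21,0],[0,0,-0.6],1],
  [[-0.155,-0.284,0],[0,0,-0.71],1],
  [[-0.19,-0.348,0],[0,0,-0.71],1],
  [[-0.208,-0.381,0.009],[0,0,-0.71],1],
  [[-0.208,-0.381,0.009],[0,0,-0.71],1],
  [[-0.208,-0.381,0.009],[0,0,-0.71],1],
])

```text
time: 11.0
position: [0.4024, -0.2164, 0.1884]
tool_rot: [2.044, 2.385, 0.0]
wrist_force: [0.4, -0.7, 0.4]
finger_gap: 0.0911
gripper_force: 0.0
```

```bash
python3 -c "
from h import *
go(.4025,-.216,.022,.155)"
```

```text
yaw 0.154 tilt 0.03 j6 -0.78 [0.001 0.    0.277] rz -0.002 alt 6.281
```

Call:
arm_command([
  [[0,0,0.08],[0,0,0],1],
  [[0,0,0.16],[0,0,0],1],
  [[0,0,0.24],[0,0,0],1],
  [[0,0,0.277],[0,0,0],1],
  [[0,0,0.277],[0,0,0],1],
  [[0,0,0.277],[0,0,0],0],
  [[0,0,0.277],[0,0,0],0],
  [[0,0,0.277],[0,0,0],0],
], grip_force=20)

```text
time: 11.8
position: [0.4033, -0.2167, 0.0233]
tool_rot: [2.041, 2.385, 0.0]
wrist_force: [-0.2, -0.2, -0.5]
finger_gap: 0.0702
gripper_force: 0.0
```

Call:
arm_command([
  [[0,0,0],[0,0,0],0],
  [[0,0,0],[0,0,0],0],
  [[0,0,0],[0,0,0],0],
  [[0,0,0],[0,0,0],0],
])

```text
time: 12.2
position: [0.4028, -0.2165, 0.0228]
tool_rot: [2.042, 2.386, 0.0]
wrist_force: [-0.5, 1.0, 13.9]
finger_gap: 0.0601
gripper_force: 20.0
```

```bash
python3 -c "
from h import *
go(.548,.2735,.19,-.08)"
```

```text
yaw 0.155 tilt 0.09 j6 -0.78 [ 0.769  0.366 -0.279] rz 0.47 alt -5.813
```

Call:
arm_command([
  [[0,0,-0.08],[0,0,0],0],
  [[0,0,-0.16],[0,0,0],0],
  [[0.01,0.005,-0.24],[0,0,0],0],
  [[0.07,0.033,-0.279],[0,0,0.1],0],
  [[0.14,0.067,-0.279],[0,0,0.2],0],
  [[0.21,0.1,-0.279],[0,0,0.3],0],
  [[0.28,0.133,-0.279],[0,0,0.4],0],
  [[0.35,0.167,-0.279],[0,0,0.47],0],
])

```text
time: 13.0
position: [0.469, 0.0087, 0.1899]
tool_rot: [2.311, 2.128, 0.001]
wrist_force: [0.5, -1.5, -1.1]
finger_gap: 0.0597
gripper_force: 20.0
```

```bash
python3 -c "
from h import *
go(.548,.2735,.19,-.08)"
```

```text
yaw -0.082 tilt 0.05 j6 -0.03 [ 0.451  0.095 -0.   ] rz -0.005 alt 6.278
```

Call:
arm_command([
  [[0.08,0.017,0],[0,0,0],0],
  [[0.16,0.034,0],[0,0,0],0],
  [[0.24,0.051,0],[0,0,0],0],
  [[0.32,0.067,0],[0,0,0],0],
  [[0.4,0.084,0],[0,0,0],0],
  [[0.445,0.094,0],[0,0,0],0],
  [[0.445,0.094,0.08],[0,0,0],0],
  [[0.445,0.094,0.15],[0,0,0],0],
])

```text
time: 13.8
position: [0.5468, 0.2697, 0.0988]
tool_rot: [2.306, 2.132, 0.004]
wrist_force: [-0.1, -0.8, -1.7]
finger_gap: 0.0602
gripper_force: 20.0
```

Call:
arm_command([
  [[0,0,0.06],[0,0,0],0],
  [[0,0,0.11],[0,0,0],0],
  [[0,0,0.118],[0,0,0],0],
  [[0,0,0.118],[0,0,0],0],
])

```text
time: 14.2
position: [0.5463, 0.2683, 0.0286]
tool_rot: [-2.308, -2.13, 0.002]
wrist_force: [0.2, -0.8, -0.9]
finger_gap: 0.0601
gripper_force: 20.0
```

```bash
python3 -c "
from h import *
go(.548,.2735,.023,-.08)"
```

```text
yaw -0.08 tilt 0.06 j6 0.44 [0.009 0.002 0.009] rz -0.0 alt 6.283
```

Call:
arm_command([
  [[0.009,0.002,0.005],[0,0,0],0],
  [[0.009,0.002,0.009],[0,0,0],0],
  [[0.009,0.002,0.009],[0,0,0],0],
  [[0.009,0.002,0.009],[0,0,0],1],
  [[0.009,0.002,0.009],[0,0,0],1],
  [[0.009,0.002,0.009],[0,0,0],1],
  [[0.009,0.002,0.009],[0,0,0],1],
  [[0.009,0.002,0.009],[0,0,0],1],
])

```text
time: 15.0
position: [0.5481, 0.2737, 0.0232]
tool_rot: [-2.309, -2.131, -0.0]
wrist_force: [0.3, -0.3, 0.7]
finger_gap: 0.0906
gripper_force: 0.0
```

```bash
python3 -c "
from h import *
go(.508,.428,.19,.395)"
```

```text
yaw -0.08 tilt 0.0 j6 0.45 [ 0.251 -0.087 -0.278] rz -0.95 alt 5.333
```

Call:
arm_command([
  [[0,0,-0.08],[0,0,0],1],
  [[0,0,-0.16],[0,0,0],1],
  [[0.01,-0.003,-0.24],[0,0,-0.2],1],
  [[0.07,-0.024,-0.278],[0,0,-0.4],1],
  [[0.14,-0.048,-0.278],[0,0,-0.6],1],
  [[0.21,-0.072,-0.278],[0,0,-0.8],1],
  [[0.251,-0.087,-0.278],[0,0,-0.95],1],
  [[0.251,-0.087,-0.278],[0,0,-0.95],1],
])

```text
time: 15.8
position: [0.5067, 0.4311, 0.1897]
tool_rot: [-1.735, -2.619, -0.001]
wrist_force: [0.3, -0.1, 0.4]
finger_gap: 0.0911
gripper_force: 0.0
```

```bash
python3 -c "
from h import *
go(.508,.428,.03,.395)"
```

```text
yaw 0.401 tilt 0.04 j6 0.21 [-0.006 -0.     0.266] rz 0.012 alt -6.272
```

Call:
arm_command([
  [[-0.002,0,0.08],[0,0,0.01],1],
  [[-0.002,0,0.16],[0,0,0.01],1],
  [[-0.002,0,0.24],[0,0,0.01],1],
  [[-0.002,0,0.266],[0,0,0.01],1],
  [[-0.002,0,0.266],[0,0,0.01],1],
  [[-0.002,0,0.266],[0,0,0.01],0],
  [[-0.002,0,0.266],[0,0,0.01],0],
  [[-0.002,0,0.266],[0,0,0.01],0],
])

```text
time: 16.6
position: [0.5096, 0.4276, 0.0324]
tool_rot: [1.748, 2.609, 0.005]
wrist_force: [-0.0, 0.4, 0.5]
finger_gap: 0.07
gripper_force: 0.0
```

Call:
arm_command([
  [[0,0,0],[0,0,0],0],
  [[0,0,0],[0,0,0],0],
  [[0,0,0],[0,0,0],0],
  [[0,0,0],[0,0,0],0],
  [[0,0,0],[0,0,0],0],
])

```text
time: 17.1
position: [0.5088, 0.4271, 0.0309]
tool_rot: [1.749, 2.61, 0.001]
wrist_force: [0.1, -0.4, 5.9]
finger_gap: 0.05
gripper_force: 20.0
```

```bash
python3 - <<'E'
from h import *
f=manip.grab_frame("scene");cv2.imwrite("pics/s2.png",cv2.resize(cv2.convertScaleAbs(f[90:290,190:450,::-1],alpha=1.5),None,fx=3,fy=3))
go(.538,.153,.19,-.08)
E
```

```text
yaw 0.39 tilt 0.04 j6 0.22 [-0.441 -0.129 -0.265] rz 0.94 alt -5.343
```

View pics/s2.png

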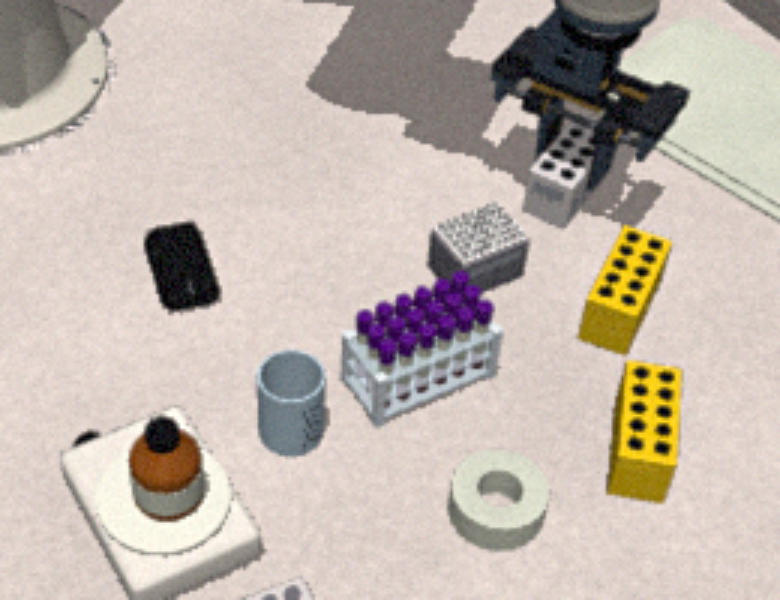

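The white rack is gripped, the bottle stands on the plate, and the tip box and beaker are upright. Carrying it over now.

Call:
arm_command([
  [[0,0,-0.08],[0,0,0],0],
  [[0,0,-0.16],[0,0,0],0],
  [[-0.01,-0.003,-0.24],[0,0,0.1],0],
  [[-0.07,-0.02,-0.265],[0,0,0.25],0],
  [[-0.15,-0.044,-0.265],[0,0,0.45],0],
  [[-0.23,-0.067,-0.265],[0,0,0.65],0],
  [[-0.31,-0.091,-0.265],[0,0,0.85],0],
  [[-0.38,-0.111,-0.265],[0,0,0.94],0],
])

```text
time: 17.95
position: [0.5332, 0.1884, 0.1893]
tool_rot: [-2.313, -2.126, 0.001]
wrist_force: [0.7, 0.8, -1.0]
finger_gap: 0.0499
gripper_force: 20.0
```

```bash
python3 - <<'E'
from h import *
f=manip.grab_frame("top")
go(.537,.153,.12,-.08)
E
```

```text
yaw -0.088 tilt 0.16 j6 0.31 [-0.049  0.01   0.116] rz -0.016 alt 6.268
```

Call:
arm_command([
  [[-0.049,0.008,0],[0,0,-0.01],0],
  [[-0.049,0.008,0],[0,0,-0.01],0],
  [[-0.049,0.008,0.06],[0,0,-0.01],0],
  [[-0.049,0.008,0.116],[0,0,-0.01],0],
  [[-0.049,0.008,0.116],[0,0,-0.01],0],
  [[-0.049,0.008,0.116],[0,0,-0.01],0],
])

```text
time: 18.6
position: [0.5359, 0.1615, 0.1201]
tool_rot: [-2.302, -2.137, 0.001]
wrist_force: [0.3, 0.0, 0.1]
finger_gap: 0.05
gripper_force: 20.0
```

```bash
python3 - <<'E'
from h import *
go(.537,.153,.031,-.08)
E
```

```text
yaw -0.075 tilt 0.06 j6 0.26 [-0.014  0.003  0.148] rz 0.011 alt -6.272
```

Call:
arm_command([
  [[-0.014,0.002,0.02],[0,0,0.01],0],
  [[-0.014,0.002,0.07],[0,0,0.01],0],
  [[-0.014,0.002,0.11],[0,0,0.01],0],
  [[-0.014,0.002,0.14],[0,0,0.01],0],
  [[-0.014,0.002,0.147],[0,0,0.01],0],
  [[-0.014,0.002,0.147],[0,0,0.01],0],
])

```text
time: 19.2
position: [0.5369, 0.1523, 0.0319]
tool_rot: [2.309, 2.131, 0.0]
wrist_force: [-0.1, -0.3, -1.2]
finger_gap: 0.05
gripper_force: 20.0
```

Call:
arm_command([
  [[0,0,0.002],[0,0,0],0],
  [[0,0,0.002],[0,0,0],0.72],
  [[0,0,0.002],[0,0,0],0.72],
  [[0,0,0.002],[0,0,0],0.72],
  [[0,0,0.002],[0,0,0],0.72],
  [[0,0,-0.06],[0,0,0],0.72],
  [[0,0,-0.14],[0,0,0],0.72],
  [[0,0,-0.22],[0,0,0],0.72],
])

```text
time: 20.0
position: [0.5361, 0.1525, 0.1649]
tool_rot: [-2.308, -2.13, 0.002]
wrist_force: [1.6, 0.3, -0.5]
finger_gap: 0.0655
gripper_force: 0.0
```

Call:
arm_command([
  [[0.1,-0.15,-0.05],[0,0,0],0.72],
  [[0.2,-0.15,-0.05],[0,0,0],0.72],
  [[0.3,-0.15,-0.05],[0,0,0],0.72],
  [[0.4,-0.15,-0.05],[0,0,0],0.72],
  [[0.45,-0.15,-0.05],[0,0,0],0.72],
  [[0.45,-0.15,-0.05],[0,0,0],0.72],
  [[0.45,-0.15,-0.05],[0,0,0],0.72],
  [[0.45,-0.15,-0.05],[0,0,0],0.72],
])

```text
time: 20.8
position: [0.468, 0.4298, 0.1931]
tool_rot: [2.306, 2.133, -0.001]
wrist_force: [-0.3, 0.3, 0.1]
finger_gap: 0.066
gripper_force: 0.0
```

```bash
python3 - <<'E'
from h import *
f=manip.grab_frame("top");cv2.imwrite("pics/top0.png",f[:,:,::-1]);cv2.imwrite("pics/t9.png",cv2.resize(cv2.convertScaleAbs(f[120:330,90:370,::-1],alpha=1.5),None,fx=2.5,fy=2.5))
E
```

```text
(no output)
```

View pics/t9.png

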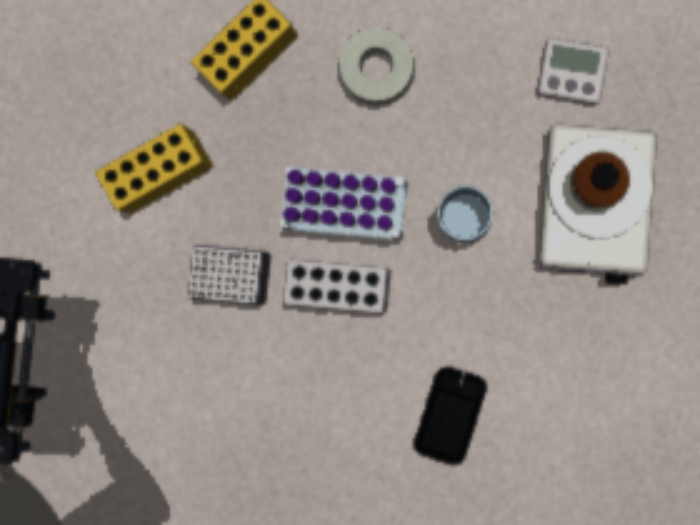

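The pieces are laid out as asked: white rack at crop (335,287), tip box (227,276), beaker rim (463,214), bottle cap (605,177). One numeric check before handing in.

```bash
python3 - <<'E'
from h import *
v=cv2.imread("pics/top0.png");hs=cv2.cvtColor(v,cv2.COLOR_BGR2HSV);h,s,vv=cv2.split(hs)
def cc(m,b):
    x0,y0,x1,y1=b;n,_,st,ce=cv2.connectedComponentsWithStats((m[y0:y1,x0:x1]*255).astype(np.uint8))
    return np.array([ce[i]+(x0,y0) for i in range(1,n) if 3<=st[i,4]<=60])
def ln(p,z):
    w=ray("top",p,z);c=w.mean(0);u=np.linalg.svd(w-c)[2][0];return len(w),c,np.arctan2(u[1],u[0])
n,p,t=ln(cc((h>120)&(h<160)&(s>90),(195,175,260,218)),.095);t+=np.pi/2;ex=np.array([np.cos(t),np.sin(t)]);ey=np.array([-ex[1],ex[0]])
F=lambda q:np.round([(q-p)@ex,(q-p)@ey],4)
print("rack",n,p,t);m,w,tw=ln(cc(vv<60,(204,222,246,246)),.06);print("white",m,F(w),tw+np.pi/2-t)
px=lambda a:np.array(a)/2.5+(90,120)-.3
tip=ray("top",px([[190,247],[266,250],[262,305],[188,300]]),.06).mean(0);print("tip",F(tip)-F(w))
print("beaker",F(ray("top",px([463,214]),.08)[0]))
print("bottle-plate",ray("top",px([605,177]),.143)-ray("top",px([601,187]),.053))
E
```

```text
rack 18 [0.62803509 0.1456151 ] -0.08002516115677039
white 14 [-0.0976 -0.002 ] 0.05402816154691892
tip [0.0061 0.1211]
beaker [-0.0024 -0.1324]
bottle-plate [[0.00128114 0.0053724 ]]
```

```bash
python3 -c "
from station import manip
print(manip.close_job())"
```

```text
the job is handed in; nothing more can be done
None
```

The job is handed in: bottle, white rack, tip box and beaker are all placed and upright. My last camera check put them within the limits (its white-rack reading was noisy), the sample rack has not moved, and no verdict came back.

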